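# Set a die-cast box to the scribed line on the drilling board

## Task

Set the die-cast aluminium box up for drilling: first push it across the board and press it home flush against the steel fence with a steady push of 10 to 15 N (the fence is only lightly screwed down: never load it with more than 18 N). Then slide the box along the fence until the bottom edge of its leading end meets the scribed line, stopping there without running past it, and leave it at rest, still flush with the fence. Leave the other things on the bench where they are.

Things in the scene. Friction and masses are not known exactly. Their poses are not given: they have to be found in the camera images.
- box: Closed die-cast aluminium box lying flat on the board, 96 mm (its x) by 120 mm (its y) by 36 mm high (z), too wide to grasp; mass about 0.35 to 0.65 kg, so sliding it takes some 2 to 5 N. Origin: centre of its underside. +x faces the fence, -y is its leading end, which must come to the line. It starts standing off the fence and a little askew; seated, its +x side lies along the fence.
- lead (a point): Middle of the bottom edge of the box's leading (-y) end, 60 mm from the box's origin; axes as the box's. When it is on the line, its y in the line's frame is 0 (positive: still short of the line).
- line: Dark scribed line across the board, 2 mm wide, 190 mm long, square to the fence; there is no stop at it. Origin: middle of the line, at the height of the board's top; axes parallel to the board's, the line runs along x. The box starts 80 to 220 mm away on its +y side and is slid in -y.
- board: Plywood drilling board lying fixed on the bench, 260 (x) by 460 (y) by 12 mm thick, its top 12 mm above the bench. Origin: centre of its underside; +x points away from the robot, +y along the fence.
- fence_slot (a point): Point on the board's top at its x = +75 mm, y = 0; axes as the board's. The fence stands about here: a rigid steel bar along y, 440 mm long, 25 mm wide, 16 mm high above the board, set in slots so that its working (-x) face lies anywhere from 10 mm before to 10 mm beyond this point. The face itself is not measured: see it or feel for it. The seated box's origin is 48 mm before the face.
- jar: Bystander: small glass jar with a black lid, 38 mm across, 50 mm high, standing on the board near its corner at the robot's side, beyond the line. Origin: centre of its underside.
- bottle: Bystander: green glass bottle with a red cap, 58 mm across, 190 mm high, standing on the bench beside the board. Origin: centre of its underside.
- mouse: Bystander: computer mouse, 100 by 58 by 30 mm, on the bench beside the board. Origin: centre of its underside.
- driver: Bystander: screwdriver lying on the bench beside the board, along its x. Origin: underside, about mid-length.
There are look-alikes about, which are no part of the job. There is more than one size of the box; the one meant has the size given above.

How it is judged:
On the way, in this order (a step that is already met when the one before it is completed fails the run):
1. the box is pressed flush against the fence with at least 4 N, still well short of the line (x of fence_c0 in the frame of box below 0.062 m and angle between the x axis of box and the x axis of board, either way round below 0.03 rad and contact force between box and fence_c0 above 4 N and y of lead in the frame of line above 0.03 m), for 0.2 s.
2. its leading edge has come to the line within 3 mm (y of lead in the frame of line between -0.003 and 0.003 m), for 0.2 s.
At the end, for the whole second after the job is handed in: The box lies flat and at rest, flush with the fence (its side within 1.5 mm of the face, askew by less than 0.03 rad), and the bottom edge of its leading end is within 3 mm of the scribed line (all of step 2 and x of fence_c0 in the frame of box below 0.062 m and angle between the x axis of box and the x axis of board, either way round below 0.03 rad and linear speed of box below 0.005 m/s and angle between box's own z axis and vertical below 0.03 rad); the robot touches nothing.
It fails at once if the box is pressed on the fence with more than 18 N (contact force between box and fence_c0 above 18 N).
It fails at once if the box is pushed more than 5 mm past the line (y of lead in the frame of line below -0.005 m).
It fails at once if a bystander is moved more than 15 mm (distance of any of jar, bottle, mouse, driver from where it was at the start of the episode above 0.015 m).
It also fails if it takes over 72 s, if anything falls off the work surface, if the arm or the gripper's body presses on something with over 40 N, if the wrist force passes 120 N, or if a joint passes its speed limit or range.

## Robot

A 7-joint arm with a two-finger parallel gripper is mounted at the origin on the work surface. World frame = base frame: x ahead of the robot, y to its left, z up, the work surface at z = 0. Lengths are in m, angles in rad, forces in N, time in s.
With the tool pointing down it reaches from about 0.4 to 0.9 m from the base axis. Payload 5.6 kg.
Tool frame: the origin (TCP) lies on the centre line of the jaws, within the pads' length; the fingertips stand 22 mm ahead of it and the grasp point (between the pads) lies 3 mm ahead of it; z points along the fingers, y is the direction in which the jaws open and shut (so a half turn about z gives the same grasp; the last joint's range is limited). The gripper opens to 92 mm and grips with 3 to 60 N. Pads are 20 mm wide; open, the fingers measure 128 mm over their backs; the gripper's body (75 mm by 189 mm) begins 69 mm behind the grasp point.
Start: joints at [-1.298, 0.468, -0.012, 1.603, 0.006, 1.071, -0.056], TCP at [0.202, 0.618, 0.237] pointing down, gripper open.
Joint ranges: [-2.53, 2.53], [-0.31, 2.02], [-1.57, 1.55], [0.28, 2.44], [-1.29, 4.43], [0.15, 1.84], [-2.92, 2.92]. Speed limits (rad/s): [2.57, 2.57, 3.14, 3.14, 3.14, 3.14, 3.14].

## Interface

Orientations are given as a 3x3 rotation matrix whose columns are the frame's x, y, z axes.
In Python, from station import arm, fingers, solver, cams, job, readout gives the robot as it stands. The module is installed in compiled form; this text tells all that it offers. Calls block until the motion is done:
- arm.move_pose(position, orientation): joint-space move of the TCP to a pose.
- arm.move_l(position, feed=0.15, ori=None, force_limit=None): straight line of the TCP; ori=None keeps the orientation; feed is the mean speed in m/s. With force_limit (N) it stops when the force on the tool has changed by that much, and returns True; else False.
- arm.move_j(angles): joint-space move.
- fingers.command_gripper(opening, grip_force=None): finger opening in m; grip_force is the grip in N (None keeps the last); returns when the fingers have stopped.
- arm.sleep(seconds).
- solver.ik(position, orientation): joint angles nearest the present ones, or None.
- cams.camera(name): name is "scene" or "top"; returns a dict with "frame" (400x640x3 uint8, blue, green, red), "intrinsics" (3x3 intrinsics, pixels), "extrinsics" (4x4, takes a point from world to camera coordinates). Camera axes: x right, y down, z forward; pixel columns grow to the right and rows downward; lengths in m; the calibration is good to about 2 mm. A picture is of the moment at which its call begins. There is no depth.
A pose or a line that the arm cannot do raises arm.MotionError and nothing moves.
- job.hand_in(): hands the job in, once; it reports no verdict.
Readings, each from a call of its own:
- readout.current_clock(): time.
- readout.current_q(): joint angles.
- readout.current_dq(): joint speeds.
- readout.current_joint_efforts(): joint torques, N m.
- readout.current_ee_pos(): TCP position.
- readout.current_ee_rot(): TCP orientation.
- readout.current_contact_force(): force on the tool from outside, world axes, zero at the start.
- readout.current_wrist_torque(): the same for the moment, N m.
- readout.current_opening(): finger opening in m.
Only numpy, scipy, OpenCV 4.12 (cv2) and the standard library are available. Lean on these libraries where they do the work, as an engineer would, in place of code of your own. Each camera call takes 0.05 s, during which the arm holds its last target.

## Working session

There is one attempt and no reset: what is moved stays moved. The work goes in short steps, each a Python script; the robot and the scene stay as the last script left them, time stands still between calls to the robot, and variables do not carry over. Pictures are saved under pics/ and viewed, and the job is handed in when it is done.

```bash
mkdir -p pics; python3 - <<'E'
from station import cams,readout
import cv2,numpy as np
for n in("scene","top"):
    c=cams.camera(n);cv2.imwrite(f"pics/{n}0.png",c["frame"]);print(n,c["intrinsics"].tolist(),np.round(c["extrinsics"],4).tolist())
print(readout.current_clock(),readout.current_ee_pos(),readout.current_ee_rot())
E
```

```text
scene [[384.08814133134587, 0.0, 318.1201250614411], [0.0, 384.08814133134587, 199.44444628091873], [0.0, 0.0, 1.0]] [[0.8917, 0.4525, 0.0055, -0.4258], [0.2948, -0.5716, -0.7658, -0.1051], [-0.3434, 0.6845, -0.6431, 1.181], [0.0, 0.0, 0.0, 1.0]]
top [[471.5278263981376, 0.0, 322.1535535758426], [0.0, 471.5278263981376, 201.20054181875366], [0.0, 0.0, 1.0]] [[-0.0176, -0.9998, 0.0024, 0.0144], [-0.9894, 0.0171, -0.1443, 0.4612], [0.1442, -0.0049, -0.9895, 1.3133], [0.0, 0.0, 0.0, 1.0]]
0.1 [0.20178755 0.61736788 0.23574632] [[-9.50530059e-01  3.10632361e-01 -3.79321523e-04]
 [ 3.10632569e-01  9.50528801e-01 -1.55132017e-03]
 [-1.21334214e-04 -1.59240607e-03 -9.99998725e-01]]
```

View pics/scene0.png

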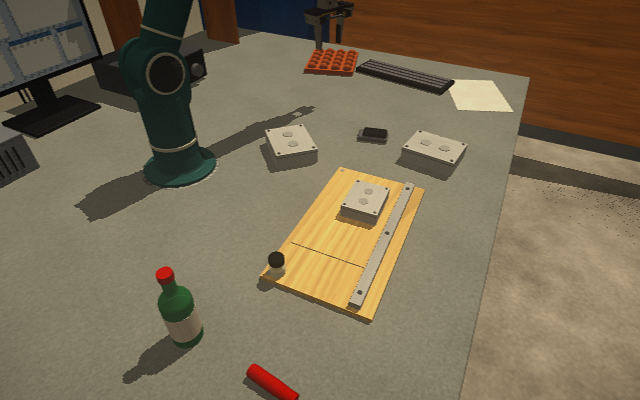

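View pics/top0.png

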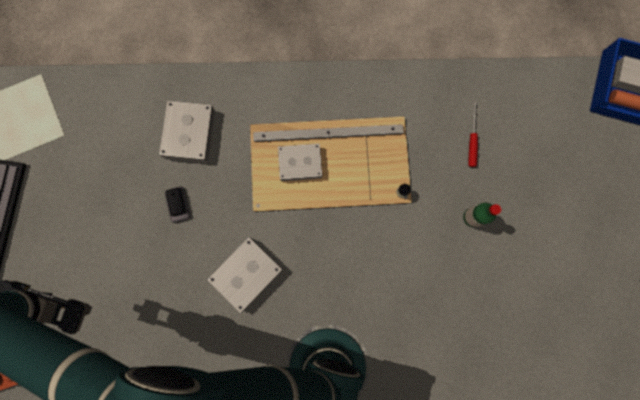

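The top view shows the small box on the board around (300,162), the fence along its upper edge, the line at x≈368 px and the jar at (404,190). I'll enlarge both views.

```bash
python3 - <<'E'
import cv2
a=cv2.imread("pics/top0.png")[110:220,245:420];cv2.imwrite("pics/topc.png",cv2.resize(a,None,fx=4.5,fy=4.5,interpolation=cv2.INTER_CUBIC))
a=cv2.imread("pics/scene0.png")[160:325,255:430];cv2.imwrite("pics/scenec.png",cv2.resize(a,None,fx=3.6,fy=3.6,interpolation=cv2.INTER_CUBIC))
E
```

```text
(no output)
```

View pics/topc.png

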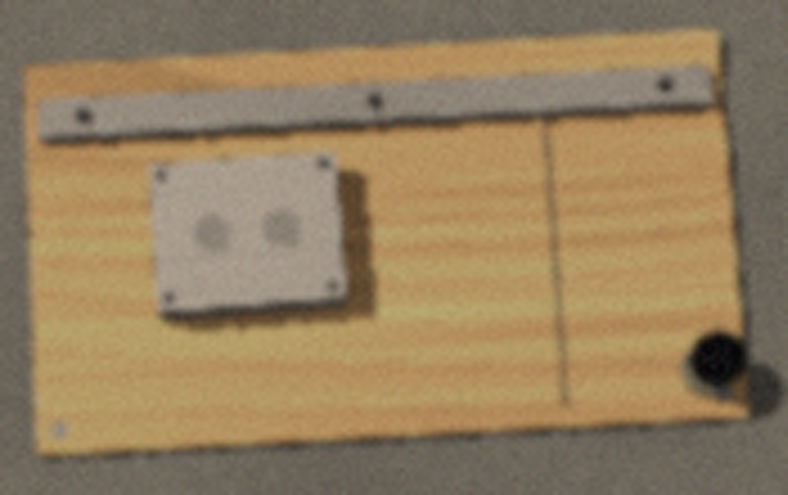

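View pics/scenec.png

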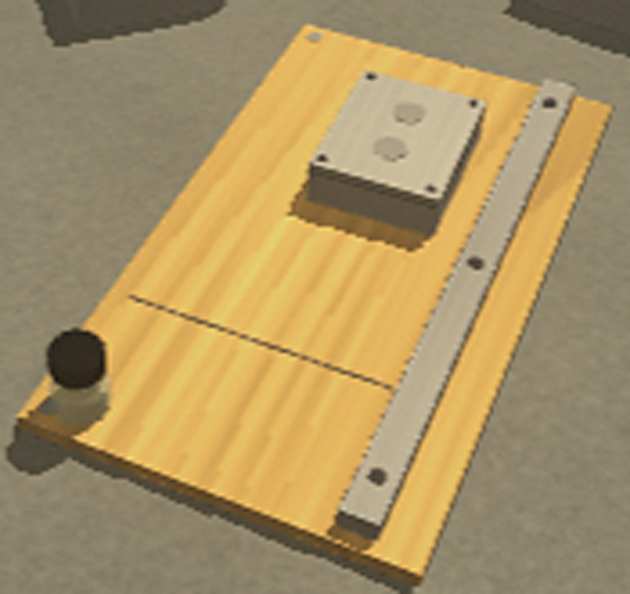

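```bash
cat > h.py <<'E'
import numpy as np
K=np.array([[471.5278263981376,0,322.1535535758426],[0,471.5278263981376,201.20054181875366],[0,0,1]])
def proj(K,E,P):
    c=(E@np.c_[P,np.ones(len(P))].T)[:3];p=K@c;return (p[:2]/p[2]).T
def unproj(K,E,uv,z):
    uv=np.atleast_2d(uv);d=(np.linalg.inv(K)@np.c_[uv,np.ones(len(uv))].T)
    R=E[:3,:3];C=-R.T@E[:3,3];d=R.T@d;s=(z-C[2])/d[2];return (C[:,None]+d*s).T
E
python3 - <<'E'
from h import *
from station import cams
from scipy.optimize import least_squares
def go(name,off,f,sets):
    c=cams.camera(name);K=c["intrinsics"];E=c["extrinsics"]
    r={}
    for k,(pts,z) in sets.items():
        uv=(np.array(pts,float)+.5)/f-.5+off
        r[k]=unproj(K,E,uv,z)[:,:2]
        print(name,k,np.round(r[k],4).tolist(), "edges",np.round(np.linalg.norm(np.roll(r[k],-1,0)-r[k],axis=1),4))
    def pose(P,L):
        # similarity-free rigid fit
        a=P.mean(0);l=L-L.mean(0);p=P-a
        th=np.arctan2((l[:,0]*p[:,1]-l[:,1]*p[:,0]).sum(),(l*p).sum())
        return a,th
    if len(r["board"])==4:
        c0,th=pose(r["board"],np.array([[.13,.23],[.13,-.23],[-.13,-.23],[-.13,.23]]))
        R=np.array([[np.cos(th),-np.sin(th)],[np.sin(th),np.cos(th)]])
        cb,tb=pose(r["box"],np.array([[.048,.06],[.048,-.06],[-.048,-.06],[-.048,.06]]))
        print("board",c0,th,"box",cb,tb,"rel",tb-th,(cb-c0)@R)
        for k in r: print(k,"in board",np.round((r[k]-c0)@R,4).tolist())
go("top",[245,110],4.5,dict(board=([(25,66),(718,31),(748,416),(38,455)],.012),line=([(546,119),(566,403)],.012),box=([(151,165),(334,153),(346,299),(163,312)],.048),fence=([(40,140),(714,104)],.028),jar=([(718,357)],.062)))
# scene: order far-left(+x+y)...: corners (+x,+y),(+x,-y),(-x,-y),(-x,+y)
go("scene",[255,160],3.6,dict(board=([(612,104),(421,578),(18,420),(307,25)],.012),line=([(393,388),(128,296)],.012),box=([(485,101),(442,197),(310,163),(368,71)],.048),fence=([(543,80),(338,516)],.028)))
E
```

```text
top board [[0.6992, 0.216], [0.7154, -0.2428], [0.4576, -0.2511], [0.4401, 0.2065]] edges [0.4591 0.258  0.458  0.2592]
top line [[0.6573, -0.127], [0.4681, -0.134]] edges [0.1893 0.1893]
top box [[0.6209, 0.1299], [0.6268, 0.013], [0.5316, 0.007], [0.5253, 0.1227]] edges [0.1171 0.0953 0.116  0.0959]
top fence [[0.6442, 0.2036], [0.6609, -0.235]] edges [0.439 0.439]
top jar [[0.488, -0.2243]] edges [0.]
board [ 0.57807637 -0.0178483 ] 0.036182275785208634 box [0.57613922 0.06813814] 0.059178373320627815 rel 0.02299609753541918 [0.00117462 0.08600024]
board in board [[0.1295, 0.2293], [0.1291, -0.2298], [-0.1289, -0.2288], [-0.1297, 0.2292]]
line in board [[0.0752, -0.1119], [-0.1141, -0.1121]]
box in board [[0.0481, 0.1461], [0.0498, 0.029], [-0.0455, 0.0265], [-0.0477, 0.1424]]
fence in board [[0.0741, 0.219], [0.0749, -0.22]]
jar in board [[-0.0975, -0.2031]]
scene board [[0.7034, 0.2165], [0.7202, -0.2454], [0.4634, -0.2549], [0.4475, 0.2044]] edges [0.4622 0.257  0.4596 0.2562]
scene line [[0.6569, -0.1275], [0.4708, -0.1347]] edges [0.1862 0.1862]
scene box [[0.6247, 0.1288], [0.6331, 0.0143], [0.5384, 0.0054], [0.5336, 0.1232]] edges [0.1148 0.0951 0.1179 0.0913]
scene fence [[0.6503, 0.2003], [0.6674, -0.24]] edges [0.4406 0.4406]
board [ 0.5836057 -0.0198404] 0.03714702500350622 box [0.58245361 0.06792987] 0.06523017873296544 rel 0.028083153729459215 [0.00210836 0.0877525 ]
board in board [[0.1285, 0.2318], [0.1281, -0.2305], [-0.1289, -0.2304], [-0.1277, 0.2291]]
line in board [[0.0692, -0.1103], [-0.117, -0.1106]]
box in board [[0.0466, 0.147], [0.0507, 0.0323], [-0.0442, 0.0269], [-0.0447, 0.1448]]
fence in board [[0.0748, 0.2175], [0.0756, -0.2231]]
```

The two views agree: board yaw is about 0.0366, the fence face is at board x ≈ 0.0745, and the line is at y ≈ -0.111. The box is about 25 mm off the fence with 138 mm to travel, and its 96x120 size confirms it's the right one. Next I approach and press.

```bash
cat >> h.py <<'E'
from station import arm,fingers,solver,cams,job,readout
th=0.0366;c0=np.array([.581,-.019])
RB=np.array([[np.cos(th),-np.sin(th)],[np.sin(th),np.cos(th)]])
def w(x,y,z): return np.r_[c0+RB@[x,y],z]
def b(p): return (np.asarray(p)[:2]-c0)@RB
def ori(a):  # a: yaw of tool -x axis rel. board x
    t=th+a;return np.array([[-np.cos(t),-np.sin(t),0],[-np.sin(t),np.cos(t),0],[0,0,-1.]])
def st(m=""):
    f=readout.current_contact_force();print(m,"t",round(readout.current_clock(),2),"b",np.round(b(readout.current_ee_pos()),4),"z",round(readout.current_ee_pos()[2],4),"F",np.round(f[:2]@RB,2),round(f[2],2),flush=True)
E
python3 - <<'E'
from h import *
O=ori(0)
arm.move_pose(w(-.09,.087,.18),O);st("above")
fingers.command_gripper(0.0);st("closed")
arm.move_l(w(-.09,.087,.040),feed=.12);st("down")
E
```

```text
above t 2.43 b [-0.0898  0.0879] z 0.18 F [ 0.54 -0.58] -0.56
closed t 3.78 b [-0.09   0.087] z 0.18 F [ 0.12 -0.5 ] 0.35
down t 5.1 b [-0.0895  0.087 ] z 0.0406 F [-0.11  0.94] -0.07
```

```bash
python3 - <<'E'
from h import *
r=arm.move_l(w(-.058,.087,.040),feed=.04,force_limit=8);st(f"near {r}")
r=arm.move_l(w(-.02,.087,.040),feed=.012,force_limit=8);st(f"press {r}")
for n in("top","scene"): cv=__import__("cv2");cv.imwrite(f"pics/{n}1.png",cams.camera(n)["frame"])
st()
import cv2
a=cv2.imread("pics/top1.png")[110:220,245:420];cv2.imwrite("pics/topc1.png",cv2.resize(a,None,fx=4.5,fy=4.5,interpolation=cv2.INTER_CUBIC))
E
```

```text
near False t 6.05 b [-0.0583  0.087 ] z 0.0399 F [-0.26 -0.33] -0.15
press True t 6.83 b [-0.0578  0.087 ] z 0.0393 F [-0.48 -0.89] 0.62
 t 6.93 b [-0.0581  0.0869] z 0.0391 F [0.2  1.01] -0.11
```

View pics/topc1.png

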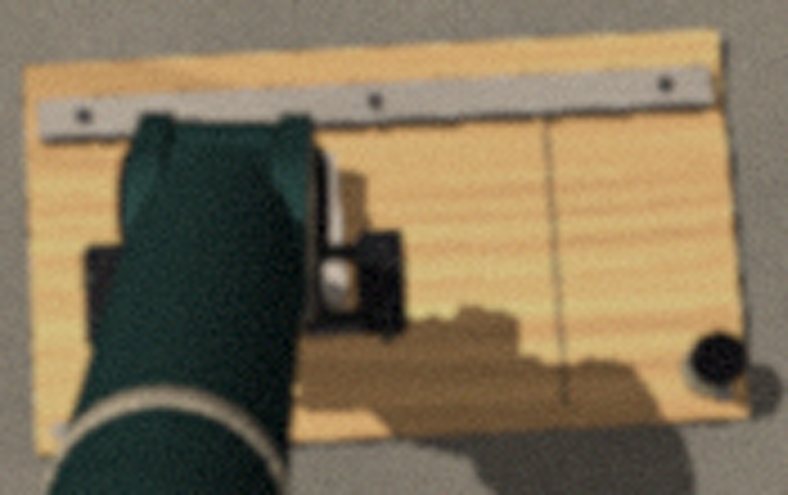

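The move stopped as the fingers touched the box, probably a contact spike. I'll continue more slowly, especially near the fence.

```bash
python3 - <<'E'
from h import *
for x,f,l in((-.050,.008,11),(-.040,.012,11),(-.020,.004,8)):
    r=arm.move_l(w(x,.087,.040),feed=f,force_limit=l);st(f"{x} {r}")
    if r: break
arm.sleep(.1);st()
E
```

```text
-0.05 False t 8.16 b [-0.05   0.087] z 0.04 F [-2.02  0.52] -2.05
-0.04 False t 9.14 b [-0.0399  0.087 ] z 0.0401 F [-1.59 -1.29] -1.99
-0.02 True t 10.29 b [-0.0404  0.087 ] z 0.0396 F [0.68 0.75] 0.23
 t 10.39 b [-0.0411  0.0869] z 0.0393 F [0.48 0.38] -0.37
```

```bash
python3 - <<'E'
from h import *
x=-.0405
fx=lambda:np.mean([ -(readout.current_contact_force()[:2]@RB)[0] for _ in range(1)])
for i in range(14):
    arm.move_l(w(x,.087,.040),feed=.006);st(f"{x:.4f}")
    if fx()>6.5: break
    x+=.0006
E
```

```text
-0.0405 t 10.88 b [-0.0405  0.087 ] z 0.04 F [ 0.59 -0.49] 0.08
-0.0399 t 11.13 b [-0.04   0.087] z 0.04 F [-0.38  1.11] 0.17
-0.0393 t 11.38 b [-0.0399  0.087 ] z 0.0399 F [-2.05 -0.3 ] 1.01
-0.0387 t 11.63 b [-0.0398  0.087 ] z 0.0399 F [-5.4   0.37] 5.49
-0.0381 t 11.88 b [-0.0397  0.087 ] z 0.0398 F [-6.2   0.97] 5.16
-0.0375 t 12.13 b [-0.0391  0.087 ] z 0.0398 F [-5.27  0.51] 5.47
-0.0369 t 12.38 b [-0.0385  0.087 ] z 0.0398 F [-5.42  0.22] 4.39
-0.0363 t 12.63 b [-0.0378  0.0871] z 0.0398 F [-5.66  0.19] 3.84
-0.0357 t 12.88 b [-0.0372  0.0871] z 0.0397 F [-5.81  0.82] 4.03
-0.0351 t 13.13 b [-0.0366  0.0871] z 0.0397 F [-5.59 -0.01] 3.72
-0.0345 t 13.38 b [-0.0359  0.0871] z 0.0397 F [-6.07  0.03] 3.95
-0.0339 t 13.63 b [-0.0353  0.0871] z 0.0397 F [-6.26  0.39] 3.64
-0.0333 t 13.88 b [-0.0347  0.0871] z 0.0397 F [-6.82 -0.64] 3.19
```

```bash
python3 - <<'E'
from h import *
x=-.0327
for i in range(24):
    arm.move_l(w(x,.087,.040),feed=.006);st(f"{x:.4f}")
    f=-(readout.current_contact_force()[:2]@RB)[0]
    if f>11.8: break
    x+=.0005
arm.sleep(.6);st("held")
E
```

```text
-0.0327 t 14.13 b [-0.0341  0.0871] z 0.0397 F [-6.22  0.34] 3.84
-0.0322 t 14.38 b [-0.0341  0.0871] z 0.0397 F [-6.17 -0.04] 4.71
-0.0317 t 14.63 b [-0.0331  0.0871] z 0.0397 F [-5.93 -0.02] 4.5
-0.0312 t 14.88 b [-0.0331  0.0871] z 0.0397 F [-6.14  0.63] 4.89
-0.0307 t 15.13 b [-0.0321  0.0871] z 0.0397 F [-5.37  0.53] 3.17
-0.0302 t 15.38 b [-0.0321  0.0871] z 0.0397 F [-6.39  1.03] 4.06
-0.0297 t 15.63 b [-0.0314  0.0871] z 0.0397 F [-5.61  0.06] 3.85
-0.0292 t 15.88 b [-0.0313  0.0871] z 0.0397 F [-7.16 -0.06] 5.81
-0.0287 t 16.13 b [-0.0313  0.0871] z 0.0397 F [-9.02  1.3 ] 7.5
-0.0282 t 16.38 b [-0.0313  0.0871] z 0.0397 F [-10.    -0.44] 7.79
-0.0277 t 16.63 b [-0.0313  0.0871] z 0.0396 F [-11.32  -0.63] 8.98
-0.0272 t 16.88 b [-0.0313  0.0871] z 0.0396 F [-12.41  -0.05] 10.82
held t 17.48 b [-0.0313  0.0871] z 0.0396 F [-12.17  -1.05] 10.14
```

Contact came at TCP x=-0.0313, within 0.2 mm of the prediction. I'll raise the push a little toward 14 N, hold, then back off.

```bash
python3 - <<'E'
from h import *
import cv2
arm.move_l(w(-.0265,.087,.0402),feed=.006);st();arm.sleep(.5);st("held")
arm.move_l(w(-.060,.087,.040),feed=.06);st("off")
arm.move_l(w(-.060,.087,.15),feed=.25)
arm.move_l(w(-.060,.24,.15),feed=.3)
arm.move_pose(w(.018,.26,.15),ori(-np.pi/2) if solver.ik(w(.018,.26,.15),ori(-np.pi/2)) is not None else ori(np.pi/2));st("turned")
print(readout.current_q())
for n,o,s,f in(("top",(110,245),(220,420),4.5),("scene",(160,255),(325,430),3.6)):
    a=cams.camera(n)["frame"][o[0]:s[0],o[1]:s[1]];cv2.imwrite(f"pics/{n}2.png",cv2.resize(a,None,fx=f,fy=f,interpolation=cv2.INTER_CUBIC))
E
```

```text
t 17.76 b [-0.0313  0.0871] z 0.0396 F [-14.08   0.6 ] 10.36
held t 18.26 b [-0.0312  0.0871] z 0.0396 F [-12.77  -0.65] 10.44
off t 18.97 b [-0.0595  0.0871] z 0.0402 F [-0.1  0.2] 0.12
turned t 21.43 b [0.0179 0.2588] z 0.1499 F [ 0.09 -0.63] -0.13
[-0.89502694  0.6042556   0.63730837  1.73984919 -0.43112487  0.94201544
 -0.047348  ]
```

View pics/top2.png

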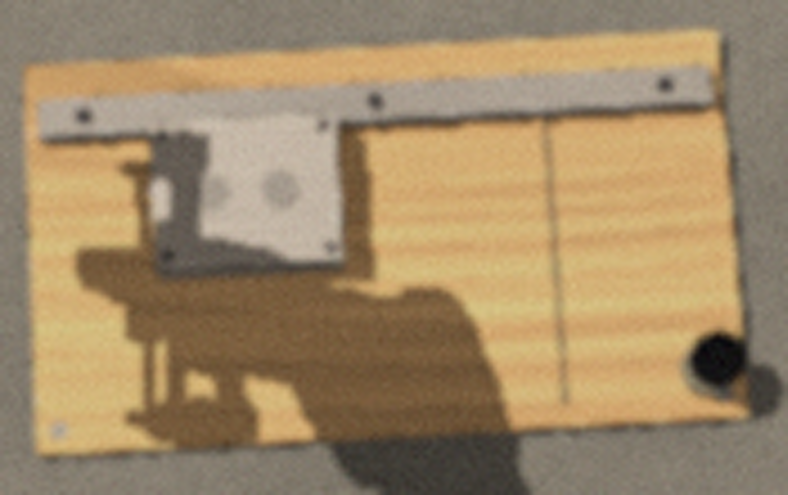

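View pics/scene2.png

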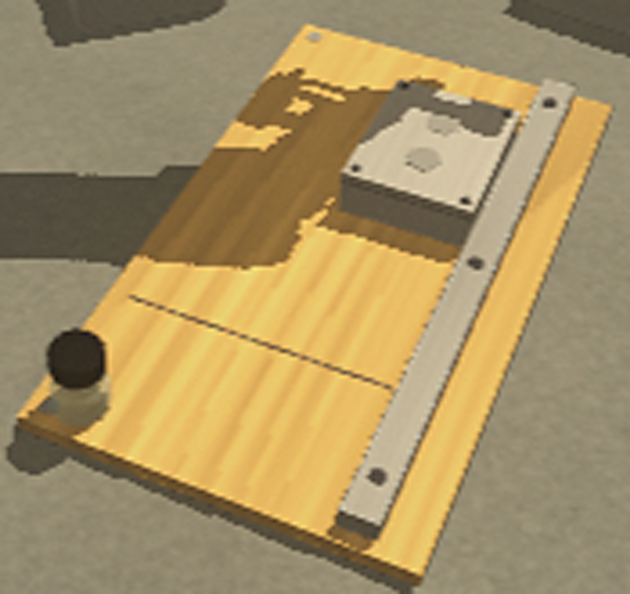

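The box is seated flush, with the leading end still about 137 mm short of the line. Now I slide it with two spread fingers on its trailing end.

```bash
python3 - <<'E'
from h import *
import cv2
print(np.round(readout.current_ee_rot()[:,:2],3).tolist())
fingers.command_gripper(.03)
arm.move_l(w(.022,.185,.15),feed=.25)
arm.move_l(w(.022,.185,.041),feed=.12);st("down")
arm.move_l(w(.022,.165,.041),feed=.05);st()
for i,y in enumerate((.150,.125,.10,.075,.05)):
    arm.move_l(w(.022+.0003*i,y,.041),feed=.03);st(y)
    f=readout.current_contact_force()
    if np.hypot(*f[:2])>13: print("stop");break
for n,o,s,f in(("top",(110,245),(220,420),4.5),("scene",(160,255),(325,430),3.6)):
    a=cams.camera(n)["frame"][o[0]:s[0],o[1]:s[1]];cv2.imwrite(f"pics/{n}3.png",cv2.resize(a,None,fx=f,fy=f,interpolation=cv2.INTER_CUBIC))
E
```

```text
[[-0.036, 0.999], [0.999, 0.036], [0.0, -0.0]]
down t 23.64 b [0.0226 0.1851] z 0.0417 F [0.47 0.12] 0.33
 t 24.19 b [0.0221 0.1647] z 0.0411 F [0.96 0.33] 0.44
0.15 t 24.84 b [0.0219 0.1497] z 0.0409 F [ 0.22 -0.34] -0.68
0.125 t 25.82 b [0.0226 0.1242] z 0.0412 F [ 0.06 -0.1 ] -0.17
0.1 t 26.81 b [0.0227 0.0997] z 0.0411 F [-0.51  3.35] 2.77
0.075 t 27.79 b [0.0227 0.0758] z 0.041 F [-2.21  6.13] 3.41
0.05 t 28.77 b [0.0227 0.0513] z 0.041 F [-2.38  5.74] 4.52
```

View pics/top3.png

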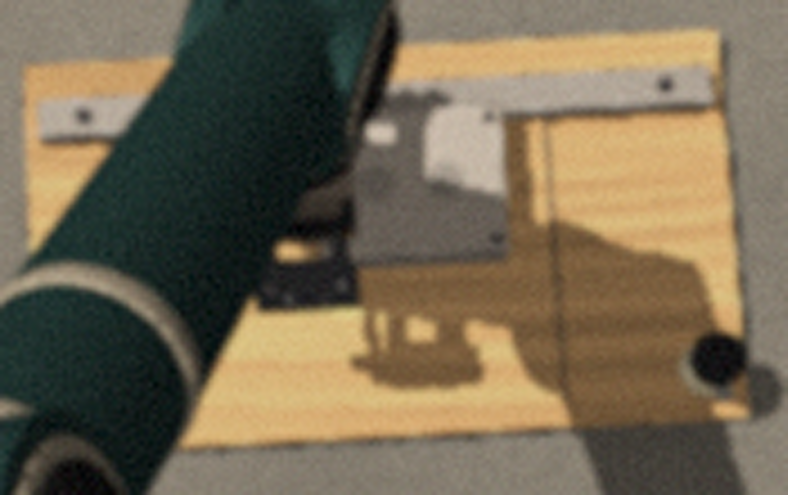

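View pics/scene3.png

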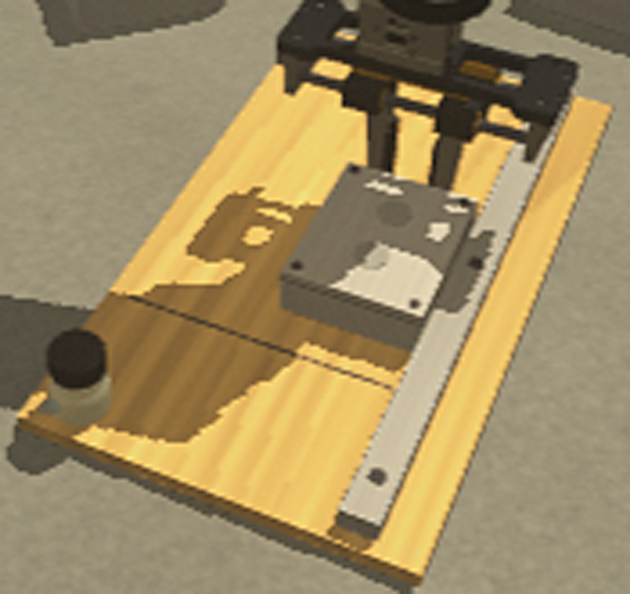

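```bash
python3 - <<'E'
from h import *
def m(name,off,f,pts,z):
    c=cams.camera(name);uv=(np.array(pts,float)+.5)/f-.5+np.array(off)
    return np.round([b(p) for p in unproj(c["intrinsics"],c["extrinsics"],uv,z)],4).tolist()
print("top lead top edge",m("top",[245,110],4.5,[(504,112),(507,258)],.048),"line",m("top",[245,110],4.5,[(546,119),(566,403)],.012))
print("before lead top",m("top",[245,110],4.5,[(339,122),(343,263)],.048))
print("scene lead bottom",m("scene",[255,160],3.6,[(283,305),(405,345)],.012),"top",m("scene",[255,160],3.6,[(283,277),(423,318)],.048),"line",m("scene",[255,160],3.6,[(393,388),(128,296)],.012))
st()
E
```

```text
top lead top edge [[0.0681, -0.08], [-0.0274, -0.0757]] line [[0.0723, -0.1107], [-0.1171, -0.1108]]
before lead top [[0.0672, 0.026], [-0.0251, 0.0284]]
scene lead bottom [[-0.0178, -0.0754], [0.0669, -0.0744]] top [[-0.0151, -0.0846], [0.0774, -0.0804]] line [[0.0719, -0.1112], [-0.1144, -0.1116]]
 t 29.18 b [0.0227 0.0513] z 0.041 F [-1.91  5.55] 4.3
```

The remaining distance is about 32 mm, and the top view, scene view and TCP estimates agree. I'll advance about 24 mm and look again.

```bash
python3 - <<'E'
from h import *
import cv2
arm.move_l(w(.0232,.0260,.041),feed=.025);st()
for n,o,s,f in(("top",(125,325),(185,410),9),("scene",(215,285),(290,380),8)):
    a=np.mean([cams.camera(n)["frame"].astype(float) for _ in range(4)],0)[o[0]:s[0],o[1]:s[1]]
    cv2.imwrite(f"pics/{n}4.png",cv2.resize(a.astype(np.uint8),None,fx=f,fy=f,interpolation=cv2.INTER_CUBIC))
st()
E
```

```text
t 30.28 b [0.0227 0.0275] z 0.041 F [-1.33  7.26] 4.75
 t 30.68 b [0.0227 0.0274] z 0.041 F [-2.11  6.13] 5.14
```

View pics/top4.png

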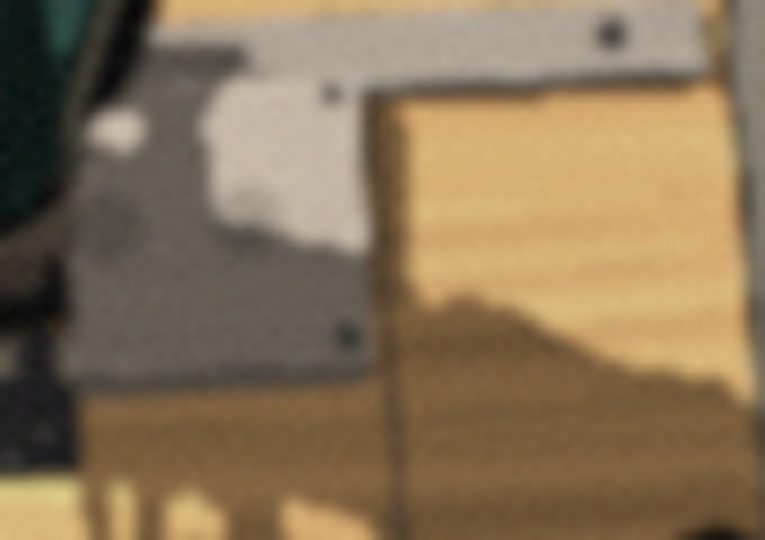

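View pics/scene4.png

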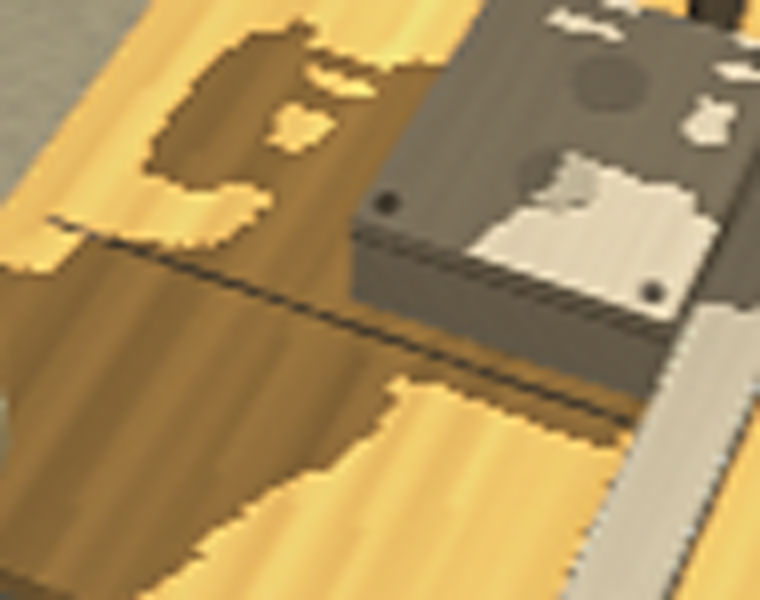

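```bash
python3 - <<'E'
from h import *
def m(name,off,f,pts,z):
    c=cams.camera(name);uv=(np.array(pts,float)+.5)/f-.5+np.array(off)
    return np.round([b(p) for p in unproj(c["intrinsics"],c["extrinsics"],uv,z)],4).tolist()
print("top lead",m("top",[325,125],9,[(363,95),(374,373)],.048),"line",m("top",[325,125],9,[(392,395),(401,530)],.012))
print("scene lead bottom",m("scene",[285,215],8,[(353,297),(640,395)],.012),"line",m("scene",[285,215],8,[(48,217),(350,324),(635,425)],.012))
st()
E
```

```text
top lead [[0.065, -0.1037], [-0.026, -0.1011]] line [[-0.0258, -0.1104], [-0.0706, -0.1103]]
scene lead bottom [[-0.0183, -0.1014], [0.07, -0.101]] line [[-0.1138, -0.1108], [-0.0149, -0.1113], [0.0724, -0.1119]]
 t 30.88 b [0.0227 0.0275] z 0.041 F [-1.36  6.05] 5.03
```

```bash
python3 - <<'E'
from h import *
import cv2
arm.move_l(w(.0234,.0196,.041),feed=.015);st()
for n,o,s,f in(("top",(125,325),(185,410),9),("scene",(215,285),(290,380),8)):
    a=np.mean([cams.camera(n)["frame"].astype(float) for _ in range(4)],0)[o[0]:s[0],o[1]:s[1]]
    cv2.imwrite(f"pics/{n}5.png",cv2.resize(a.astype(np.uint8),None,fx=f,fy=f,interpolation=cv2.INTER_CUBIC))
st()
E
```

```text
t 31.46 b [0.0227 0.0214] z 0.041 F [-2.23  7.16] 4.87
 t 31.86 b [0.0227 0.0214] z 0.041 F [-2.12  7.32] 5.49
```

View pics/top5.png

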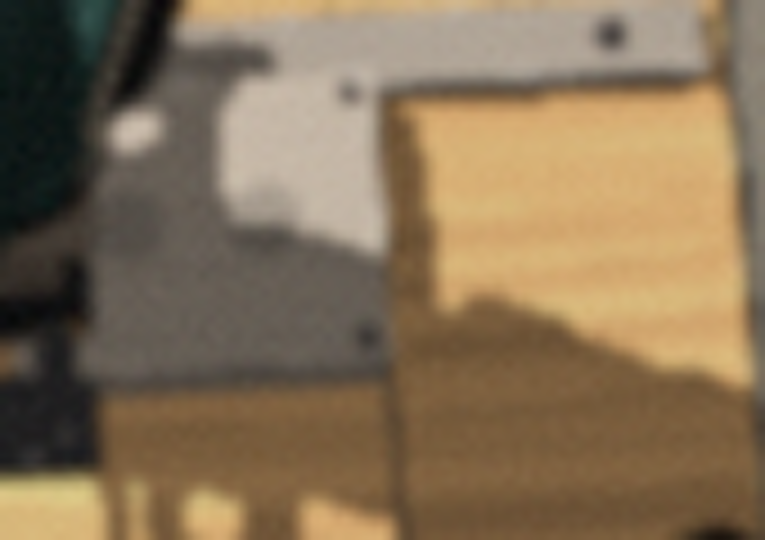

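View pics/scene5.png

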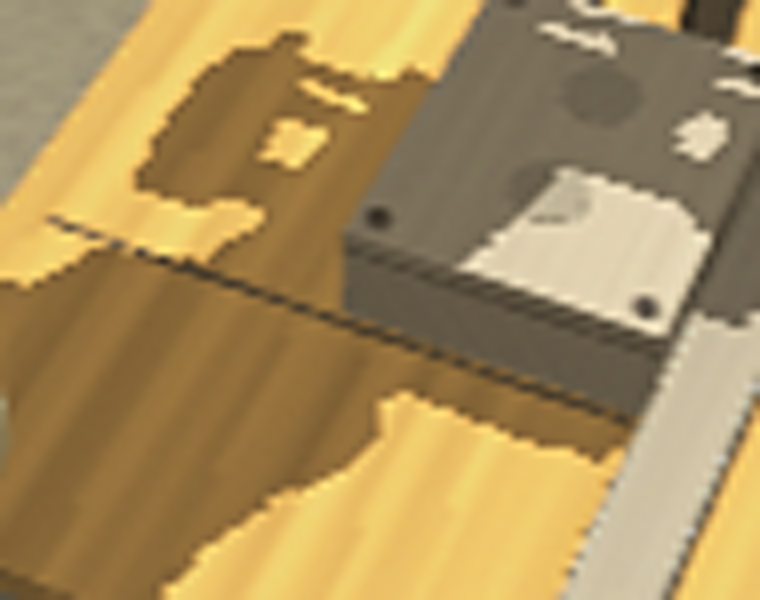

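The line is about 2.4 mm ahead: 2.9 mm from the scene view, 1.9 mm from the top view and 2.4 mm from the TCP. One last nudge of about 2.2 mm, then retreat and check.

```bash
python3 - <<'E'
from h import *
import cv2
arm.move_l(w(.0234,.0174,.041),feed=.01);st();arm.sleep(.3);st()
p=b(readout.current_ee_pos())
arm.move_l(w(p[0]-.001,p[1]+.04,.041),feed=.06);st("off")
arm.move_l(w(.02,.075,.16),feed=.25)
arm.move_l(w(-.02,.26,.16),feed=.3);st()
for n,o,s,f in(("top",(125,315),(185,400),9),("scene",(215,285),(290,380),8)):
    a=np.mean([cams.camera(n)["frame"].astype(float) for _ in range(4)],0)[o[0]:s[0],o[1]:s[1]]
    cv2.imwrite(f"pics/{n}6.png",cv2.resize(a.astype(np.uint8),None,fx=f,fy=f,interpolation=cv2.INTER_CUBIC))
E
```

```text
t 32.23 b [0.0227 0.0195] z 0.041 F [-2.51  6.8 ] 6.35
 t 32.52 b [0.0227 0.0194] z 0.041 F [-2.63  7.72] 5.24
off t 33.38 b [0.0217 0.059 ] z 0.041 F [-0.06 -0.54] -0.22
 t 34.79 b [-0.0199  0.2576] z 0.1592 F [-0.55 -0.52] -0.71
```

View pics/top6.png

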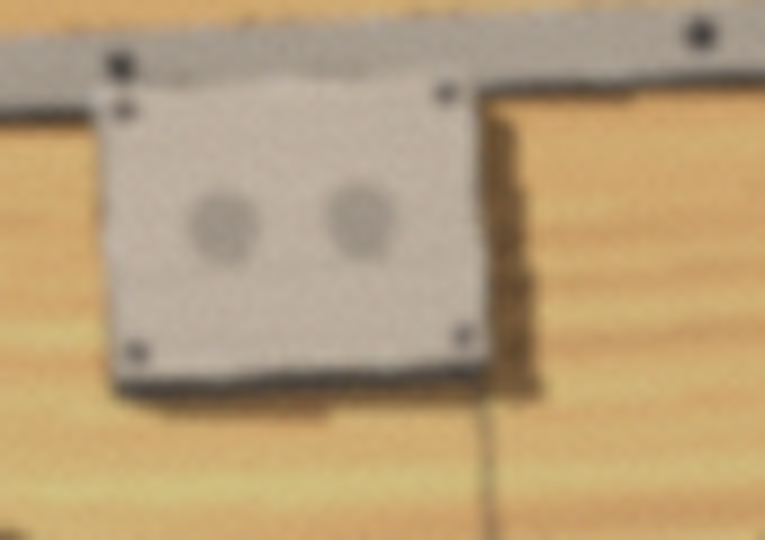

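View pics/scene6.png

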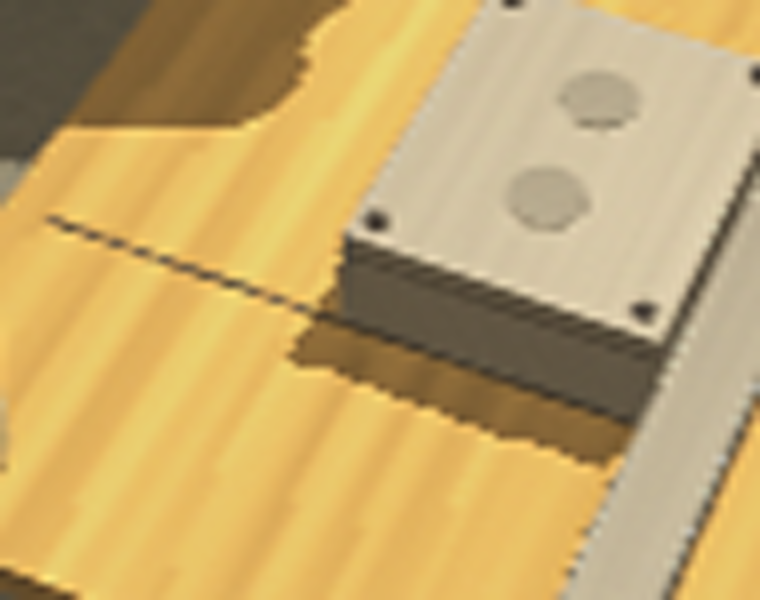

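```bash
python3 - <<'E'
from h import *
def m(name,off,f,pts,z):
    c=cams.camera(name);uv=(np.array(pts,float)+.5)/f-.5+np.array(off)
    return np.round([b(p) for p in unproj(c["intrinsics"],c["extrinsics"],uv,z)],4).tolist()
T=lambda p,z:m("top",[315,125],9,p,z)
S=lambda p,z:m("scene",[285,215],8,p,z)
print("top lead edge",T([(475,90),(488,362)],.048),"trail",T([(97,100),(114,375)],.048),"-x edge",T([(114,380),(487,366)],.048),"+x screws",T([(123,109),(446,93)],.048),"-x screws",T([(137,352),(463,335)],.048),"line",T([(484,395),(491,530)],.012))
print("scene lead bottom",S([(340,319),(632,421)],.012),"line",S([(48,217),(300,309)],.012))
E
```

```text
top lead edge [[0.0663, -0.1109], [-0.0229, -0.1089]] trail [[0.0695, 0.0103], [-0.0207, 0.0099]] -x edge [[-0.0223, 0.01], [-0.0241, -0.1085]] +x screws [[0.066, 0.0021], [0.0658, -0.1015]] -x screws [[-0.0136, 0.0022], [-0.0137, -0.1016]] line [[-0.0259, -0.111], [-0.0706, -0.1103]]
scene lead bottom [[-0.0183, -0.1108], [0.0711, -0.1109]] line [[-0.1138, -0.1108], [-0.0304, -0.1122]]
```

```bash
python3 - <<'E'
from h import *
c=cams.camera("top")
f=lambda p:np.round([b(q) for q in unproj(c["intrinsics"],c["extrinsics"],(np.array(p,float)+.5)/4.5-.5+np.array([245,110]),.048)],4).tolist()
print("seated screws after press: -x",f([(166,255),(331,247)]),"+x",f([(323,124)]))
import cv2;cv2.imwrite("pics/top7.png",c["frame"])
E
```

```text
seated screws after press: -x [[-0.0139, 0.1402], [-0.0143, 0.0354]] +x [[0.0664, 0.0363]]
```

View pics/top7.png

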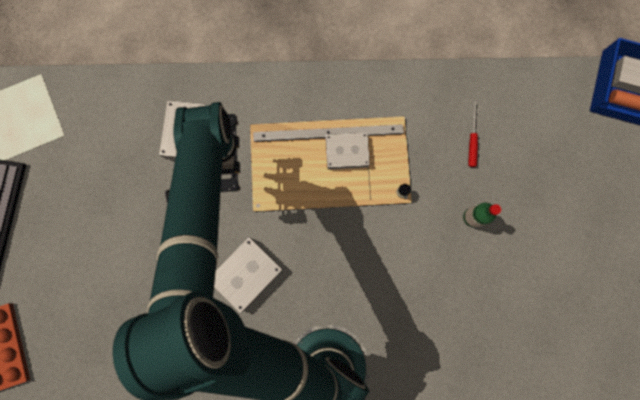

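The screw positions match the pressed-home position to within about 0.5 mm in x, so the box is still flush. The jar (404,190), bottle and driver haven't moved. The tool is clear, so I'm handing in.

```bash
python3 - <<'E'
from h import *
st();job.hand_in();st()
E
```

```text
t 35.64 b [-0.02    0.2601] z 0.16 F [-0.37 -0.8 ] 0.14
the job is handed in; nothing more can be done
the job is handed in; nothing more can be done
```

I pressed the box home against the fence, slid it to the scribed line, backed the tool clear and handed the job in at about 35.6 s of the 72 s allowed. No verdict is reported.

- **Pressing:** The push on the tool settled at 12–13 N, with a single reading of 14.1 N at most. The force on the fence itself isn't measured. It should be below the tool force because board friction takes some of it, about 5–6 N while the box was sliding.
- **Sliding:** I pushed the trailing end with two spread fingers. The push toward the fence stayed at about 2–2.6 N.
- **Line:** My last estimates put the leading edge between 0 and about 1 mm short of the line. The top and scene cameras and the tool position disagreed by about 2 mm at 8–10 mm from the line, but agreed to about 1 mm at the end.
- **Flush:** The box's screw positions match the pressed-home position to about 0.5 mm, and it sits less than 0.005 rad askew.
- **Bystanders:** The jar, bottle and driver look unmoved. The arm hid the mouse in the last picture, but the tool passed well above it.
- **False stops:** Two force-limited moves stopped early, so I used small steps with force readings for the rest of the press.

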